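# Sweep crushed canisters off the shelf into the scrap tray

## Robot

A 6-joint arm with a two-finger parallel gripper is mounted at the origin on the work surface. World frame = base frame: x ahead of the robot, y to its left, z up, the work surface at z = 0. Lengths are in mm, angles in rad, forces in N, time in s.
With the tool pointing down it reaches from about 275 to 1000 mm from the base axis. Payload 8.4 kg.
Tool frame: the origin (TCP) lies at the very end of the fingers, on their centre line; the grasp point (between the pads) lies 19 mm behind it (manip.grip_depth is the z of the grasp point in the tool frame, in mm); z points along the fingers, y is the line along which they close (so a half turn about z gives the same grasp; the last joint's range is limited). The gripper opens to 85 mm and grips with 20 to 120 N. Pads are 22 mm wide; open, the fingers measure 114 mm over their backs; the gripper's body (76 mm by 85 mm) begins 54 mm behind the grasp point. The pads swing forward as they close: fully open they stand 13 mm farther back than shut.
Start: joints at [-1.346, 0.353, 1.633, -0, 1.155, -0.002], TCP at [140.536, -608.997, 231.281] pointing down, gripper open.
Joint ranges: [-2.63, 2.63], [-0.92, 2.1], [0.06, 2.66], [-1.3, 4.44], [0, 2.69], [-3.02, 3.02]. Speed limits (rad/s): [2.22, 2.22, 2.79, 3.14, 3.14, 3.14].

## Interface

Orientations are given as a unit quaternion [x, y, z, w].
In Python, from cell import manip, effector, kinematics, cams gives the robot as it stands. Calls block until the motion is done:
- manip.move_ptp(position, orientation): joint-space move of the TCP to a pose.
- manip.line_to(position, rot=None, rate=150): straight line of the TCP; rot=None keeps the orientation; rate is the mean speed in mm/s.
- manip.move_joints(angles): joint-space move.
- effector.gripper_to(opening, force=None): opening from 0.0 (shut) to 1.0 (fully open); force is the grip in N (None keeps the last); returns when the fingers have stopped.
- manip.wait(seconds).
- kinematics.ik(position, orientation): joint angles nearest the present ones, or None.
- cams.camera(name): name is "scene" or "top" or "wrist"; returns a dict with "pixels" (420x560x3 uint8, red, green, blue), "fx", "fy", "cx", "cy" (pixels), "R" (3x3) and "t" (3): a world point X has camera coordinates R X + t; the wrist camera has in their place "hand_eye" (4x4, takes a point from camera to tool coordinates, whose origin is the TCP and whose axes are the flange's). Camera axes: x right, y down, z forward; pixel columns grow to the right and rows downward; lengths in mm; the calibration is good to about 2 mm. A picture is of the moment at which its call begins: read the wrist's pose just before it. There is no depth.
A pose or a line that the arm cannot do raises manip.IKError and nothing moves.
- manip.job_done(): hands the job in; it is judged then, once.
Trained networks look in a picture, given as the dict that the camera call returned (one of the last four; its "shot" number tells which), for a name from the list of things; names that differ only in an ending like _2 or _b are one class to them, and where a whole thing is asked for, a point or a joint stands for the part that bears it (a point fixed in the world has none). Each returns a list of dicts, best first, with "score" (0 to 1); they miss things now and then, are a little off and sometimes report something else, mostly with a low value. They report only what shows in the picture. A call takes as long as a camera call. They do not tell look-alikes from the thing itself.
- cams.search_frame(name, picture): "xy" ([column, row] in pixels, amid what is visible of it).
Readings, each from a call of its own:
- manip.get_time(): time.
- manip.get_joints(): joint angles.
- manip.get_dq(): joint speeds.
- manip.get_joint_torque(): joint torques, N m.
- manip.get_ee_pos(): TCP position.
- manip.get_tcp_rot(): TCP orientation.
- manip.get_contact_force(): force on the tool from outside, world axes, zero at the start.
- manip.get_moment(): the same for the moment, N m.
- manip.get_gripper_width(): opening from 0.0 (shut) to 1.0 (fully open).
- manip.get_finger_force(): force on a finger pad.
Only numpy, scipy, OpenCV 4.12 (cv2) and the standard library are available. Lean on these libraries where they do the work, as an engineer would, in place of code of your own. Each camera call takes 0.05 s, during which the arm holds its last target. There are 200 camera calls.

## Task

Sweep the three crushed canisters along the white shelf and over its end, so that they drop into the open scrap tray tucked under that end; push them with the fingers and do not lift or carry them. Leave the whole canisters, the lens cap, the clip, the crusher and the tank where they stand.

Things in the scene. Friction and masses are not known exactly. Their poses are not given: they have to be found in the camera images.
- puck1: one of three identical crushed canisters: a flat round puck of folded blue plastic with a small grey lid disc pressed into its top, 42 mm in diameter (wider than a whole canister), 16 mm high, about 15 g, lying flat and loose on the shelf board at the start. Origin at its centre, 8 mm above the board; z up
- puck2: one of three identical crushed canisters: a flat round puck of folded blue plastic with a small grey lid disc pressed into its top, 42 mm in diameter (wider than a whole canister), 16 mm high, about 15 g, lying flat and loose on the shelf board at the start. Origin at its centre, 8 mm above the board; z up
- puck3: one of three identical crushed canisters: a flat round puck of folded blue plastic with a small grey lid disc pressed into its top, 42 mm in diameter (wider than a whole canister), 16 mm high, about 15 g, lying flat and loose on the shelf board at the start. Origin at its centre, 8 mm above the board; z up
- shelf: fixed white plastic shelf: a rimless board, 300 mm in its x, 340 mm in its y, top 60 mm above the table, 15 mm thick, overhanging its foot by 45 mm at both ends. Origin on the table under its centre, z up. Only crushed canisters lie in the band x = -70 to +10 mm (centres), about 100 mm apart in y; other things line the far (x about +115) and near (x about -124) edges
- tray: fixed open scrap tray of grey plastic, 240 mm in its x, 150 mm in its y, 40 mm high, walls and floor 3 mm, on the table, parallel to the shelf, tucked 20 mm under one of its ends, +y or -y (centre 225 mm from the shelf origin in y), rim 5 mm below the board. It spans the whole band of crushed canisters. Origin on the table under its centre
- canister_low: lower of two stacked whole canisters at the far edge of the shelf: blue plastic canister with a grey snap lid, 35 mm in diameter, 48 mm high, loose; origin at the centre of its underside
- canister_high: upper of the two stacked whole canisters, its top 96 mm above the board: blue plastic canister with a grey snap lid, 35 mm in diameter, 48 mm high, loose; origin at the centre of its underside
- canister_single: a whole canister standing alone at the near edge of the shelf: blue plastic canister with a grey snap lid, 35 mm in diameter, 48 mm high, loose; origin at the centre of its underside
- lens_cap: chrome lens cap, a disc 53 mm in diameter and 9.6 mm high, lying loose at the far edge of the shelf; origin at the centre of its underside
- crusher: small hand canister crusher of grey plastic with a side lever, loose at the far edge of the shelf: base 50 mm in x, 70 mm in y, 93 mm high, lever reaching 60 mm to its +y; origin under the base's centre
- clip: steel tweezer-like clip lying loose along y at the near edge of the shelf, 113 mm long, 16 mm wide, 9 mm high; origin at its middle, underside
- tank: black plastic changing tank with a twist cap, 90 mm in diameter, 105 mm high, standing loose on the table beyond the shelf end that has no tray; origin at the centre of its underside
There are look-alikes about, which are no part of the job. Leave any brown or green look-alike of the puck2 alone.

How it is judged (in metres and radians):
At the end, for the whole second after the job is handed in: All three crushed canisters lie still inside the scrap tray (centres within its walls and below its 40 mm rim), and each bystander is within 12 mm of where it stood (x of puck1 in the frame of tray between -0.12 and 0.12 m and y of puck1 in the frame of tray between -0.075 and 0.075 m and z of each of puck1, puck2, puck3 in the frame of tray below 0.04 m and linear speed of each of puck1, puck2, puck3 below 0.02 m/s and x of puck2 in the frame of tray between -0.12 and 0.12 m and y of puck2 in the frame of tray between -0.075 and 0.075 m and x of puck3 in the frame of tray between -0.12 and 0.12 m and y of puck3 in the frame of tray between -0.075 and 0.075 m and distance of each of canister_low, canister_high, canister_single, lens_cap, crusher, clip, tank from where it was at the start of the episode below 0.012 m); the robot touches nothing.
It fails at once if a crushed canister is lifted (its centre more than 22 mm above where it lies on the shelf) (height (world z) of any of puck1, puck2, puck3 above 0.09 m).
It fails at once if a crushed canister is carried out past the end of the shelf at shelf height instead of dropping over the edge ((height (world z) of puck1 above 0.06 m and (y of puck1 in the frame of shelf above 0.21 m or y of puck1 in the frame of shelf below -0.21 m)) or (height (world z) of puck2 above 0.06 m and (y of puck2 in the frame of shelf above 0.21 m or y of puck2 in the frame of shelf below -0.21 m)) or (height (world z) of puck3 above 0.06 m and (y of puck3 in the frame of shelf above 0.21 m or y of puck3 in the frame of shelf below -0.21 m))).
It fails at once if a bystander (whole canister, lens cap, crusher, clip or tank) is shifted by more than 12 mm (distance of any of canister_low, canister_high, canister_single, lens_cap, crusher, clip, tank from where it was at the start of the episode above 0.012 m).
It also fails if it takes over 54 s, if anything falls off the work surface, if the arm or the gripper's body presses on something with over 40 N, if the wrist force passes 120 N, or if a joint passes its speed limit or range.

## Working session

There is one attempt and no reset: what is moved stays moved. The work goes in short steps, each a Python script; the robot and the scene stay as the last script left them, time stands still between calls to the robot, and variables do not carry over. Pictures are saved under pics/ and viewed, at most 10 in all, crops included, and the job is handed in when it is done.

```bash
mkdir -p pics; cat > h.py <<'E'
from cell import manip, effector, kinematics, cams
import numpy as np, cv2
def save(p,n): cv2.imwrite('pics/'+n, cv2.cvtColor(p['pixels'],cv2.COLOR_RGB2BGR))
def ray(p,xy,z):
    R=np.array(p['R']);t=np.array(p['t'])
    d=R.T@np.array([(xy[0]-p['cx'])/p['fx'],(xy[1]-p['cy'])/p['fy'],1]);c=-R.T@t
    return (c+d*(z-c[2])/d[2]).round(1)
E
python3 - <<'E'
from h import *
for n in('top','scene'):
    p=cams.camera(n);save(p,n+'0.png')
    print(n,(-np.array(p['R']).T@np.array(p['t'])).round())
    for nm,z in dict(puck1=76,shelf=60,tray=0,canister_low=84,canister_single=108,lens_cap=70,crusher=153,clip=65,tank=105).items():
        for r in cams.search_frame(nm,p)[:5]: print(nm,np.round(r['xy']),round(r['score'],2),ray(p,r['xy'],z))
print(manip.get_tcp_rot(),manip.get_time())
E
```

```text
top [ 438.    5. 1033.]
puck1 [306. 314.] 0.81 [349.6 -35.2  76. ]
puck1 [266. 245.] 0.64 [492.3  45.4  76. ]
puck1 [359. 215.] 0.57 [ 551.4 -154.7   76. ]
puck1 [322. 114.] 0.56 [777.7 -83.7  76. ]
puck1 [389. 148.] 0.55 [ 696.6 -225.2   76. ]
tray [204. 243.] 0.73 [505.3 188.    0. ]
canister_single [282. 276.] 0.7 [427.8  11.4 108. ]
canister_single [248. 161.] 0.21 [666.2  78.7 108. ]
canister_single [310. 207.] 0.2 [566.8 -48.2 108. ]
lens_cap [349. 146.] 0.93 [ 705.9 -140.    70. ]
crusher [248. 163.] 0.86 [652.1  74.8 153. ]
tank [410. 198.] 0.81 [ 581.1 -255.2  105. ]
scene [1118. -343.  635.]
puck1 [248. 235.] 0.88 [572.8 -59.8  76. ]
puck1 [183. 374.] 0.87 [ 754.5 -266.9   76. ]
puck1 [273. 198.] 0.83 [511.1  31.2  76. ]
puck1 [195. 255.] 0.67 [ 564.1 -156.5   76. ]
puck1 [314. 362.] 0.63 [ 837.6 -116.7   76. ]
tray [336. 184.] 0.72 [467.  223.6   0. ]
canister_low [295. 268.] 0.72 [690.1 -42.9  84. ]
canister_low [238. 180.] 0.35 [433.5   2.1  84. ]
canister_single [239. 179.] 0.55 [461.  -11.2 108. ]
lens_cap [246. 312.] 0.73 [ 710.1 -145.7   70. ]
crusher [343. 234.] 0.79 [727.3  17.3 153. ]
clip [165. 232.] 0.8 [ 471.1 -170.6   65. ]
clip [299. 240.] 0.72 [624.5  10.5  65. ]
tank [138. 311.] 0.77 [ 647.6 -280.6  105. ]
[ 9.93574435e-01  1.13180570e-01 -6.88083828e-06 -2.46944209e-05] 1.0
```

View pics/top0.png

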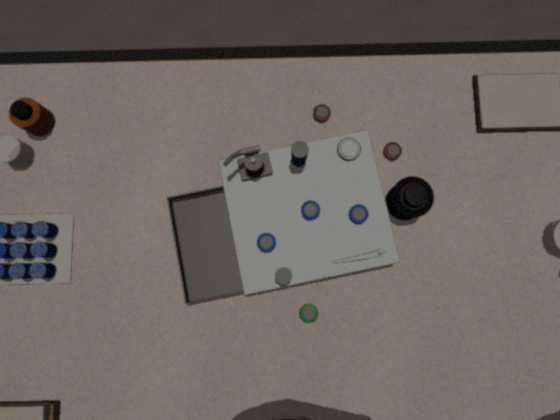

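View pics/scene0.png

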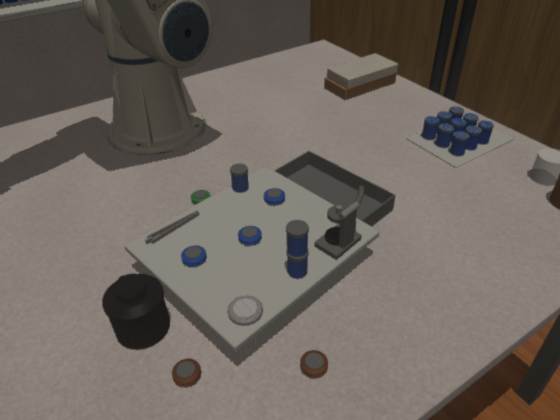

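The top view shows the blue pucks at about (266,243), (311,210) and (359,214). The tray is at the left (+y) end, and the brown and green look-alikes lie off the shelf. Next I'll refine the puck and shelf positions by colour.

```bash
python3 - <<'E'
from h import *
for n,seeds in(('top',[(266,243),(311,210),(359,214)]),('scene',[(273,197),(249,235),(194,256)])):
    p=cams.camera(n); I=p['pixels'].astype(int)
    m=((I[:,:,2]-I[:,:,0]>25)).astype(np.uint8)
    k,l,s,c=cv2.connectedComponentsWithStats(m)
    for sd in seeds:
        i=min(range(1,k),key=lambda i:np.hypot(*(c[i]-sd))+(s[i,4]<30)*99)
        h=cv2.convexHull(np.argwhere(l==i)[:,::-1].astype(np.int32)); M=cv2.moments(h); ct=(M['m10']/M['m00'],M['m01']/M['m00'])
        print(n,np.round(ct,1),s[i],ray(p,ct,68 if n=='scene' else 71))
    if n=='top':
        g=cv2.cvtColor(p['pixels'],cv2.COLOR_RGB2GRAY)
        c0=np.float32([[220,160],[367,132],[397,263],[246,293]]).reshape(-1,1,2)
        print('corners',[ray(p,q[0],60).tolist() for q in c0])
        # shelf mask: white
        hsv=cv2.cvtColor(p['pixels'],cv2.COLOR_RGB2HSV)
        print(hsv[180,330],hsv[330,250],hsv[120,260],hsv[250,205])
        m=((I[:,:,1]-I[:,:,0]>=0)&(g>110)).astype(np.uint8)
        m=cv2.morphologyEx(cv2.morphologyEx(m,cv2.MORPH_OPEN,np.ones((5,5))),cv2.MORPH_CLOSE,np.ones((15,15)))
        k,l,s,c=cv2.connectedComponentsWithStats(m); i=l[180,330]
        r=cv2.minAreaRect(np.argwhere(l==i)[:,::-1].astype(np.float32)); b=cv2.boxPoints(r)
        print(s[i],b.round(1).tolist(),[ray(p,q,60).tolist() for q in b])
        big=cv2.resize(p['pixels'][110:310,160:440],None,fx=2.8,fy=2.8,interpolation=cv2.INTER_CUBIC)
        cv2.imwrite('pics/crop.png',cv2.convertScaleAbs(big[:,:,::-1],alpha=1.3))
E
```

```text
top [266. 242.] [257 233  19  19 161] [499.3  44.7  71. ]
top [310.  209.8] [301 201  19  19 162] [566.1 -50.7  71. ]
top [358.2 213.5] [349 204  19  20 157] [ 555.9 -153.2   71. ]
corners [[682.7, 143.6, 60.0], [738.8, -182.7, 60.0], [449.6, -232.5, 60.0], [393.4, 89.1, 60.0]]
[ 50   6 134] [  9  38 127] [ 11  38 127] [17 21 86]
[  222   132   176   161 18247] [[216.89999389648438, 161.3000030517578], [370.5, 128.8000030517578], [398.5, 261.0], [244.89999389648438, 293.5]] [[679.9, 150.4, 60.0], [745.9, -190.8, 60.0], [453.7, -235.8, 60.0], [392.4, 91.4, 60.0]]
scene [274.2 196.3] [264 189  21  16 177] [500.4  41.3  68. ]
scene [249.3 235.2] [238 226  23  20 236] [567.7 -54.7  68. ]
scene [193.3 255.8] [181 246  25  21 262] [ 557.2 -157.3   68. ]
```

View pics/crop.png

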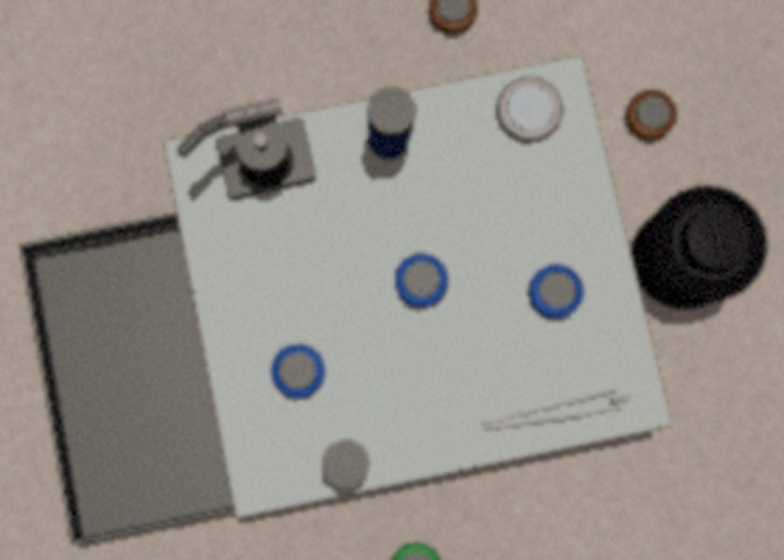

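The tray is at the shelf's +y end, and in the shelf frame the pucks come out at (-47,99), (1,-7) and (-28,-106), which fits the description. I'll sweep them one at a time, nearest first, with the fingers a little apart so each puck nests between them.

```bash
cat >> h.py <<'E'
th=np.radians(10.4); C=np.array([564.5,-46.])
X=np.array([np.cos(th),np.sin(th)]);Y=np.array([-np.sin(th),np.cos(th)])
a=(th+np.pi/2)/2; Q=[np.cos(a),np.sin(a),0,0]
def W(x,y,z): return [*(C+x*X+y*Y),z]
def sweep(x,y0,z=64,x1=None):
    manip.line_to(W(x,y0,170),rate=250)
    manip.line_to(W(x,y0,z),rate=120); print('down',manip.get_ee_pos(),manip.get_contact_force())
    manip.line_to(W(x if x1 is None else x1,168,z),rate=110); print('end',manip.get_ee_pos(),manip.get_contact_force())
    manip.line_to(W(x,150,z),rate=110)
    manip.line_to(W(x,150,170),rate=250); print(manip.get_time())
E
python3 - <<'E'
from h import *
print(kinematics.ik(W(-47,59,230),Q))
effector.gripper_to(0.26)
manip.move_ptp(W(-47,59,230),Q)
print(manip.get_joints(),manip.get_time(),manip.get_contact_force())
sweep(-47,57)
p=cams.camera('scene');save(p,'s1.png')
E
```

```text
[ 4.03114059e-03  1.71307315e-01  1.88177048e+00 -4.44089210e-16
  1.08851486e+00 -1.77483102e-01]
[ 2.86796903e-03  1.71453701e-01  1.88159940e+00 -1.86658578e-04
  1.08848794e+00 -1.77435829e-01] 4.2583 [-0.17371791  0.27556902 -0.71424261]
down [508.62028933   1.58816213  64.7151414 ] [ 0.0314233  -0.47799091 -0.5782102 ]
end [487.97068078 110.40270247  63.98425531] [-0.37947607 -0.29442367 -0.10288685]
7.7333
```

View pics/s1.png

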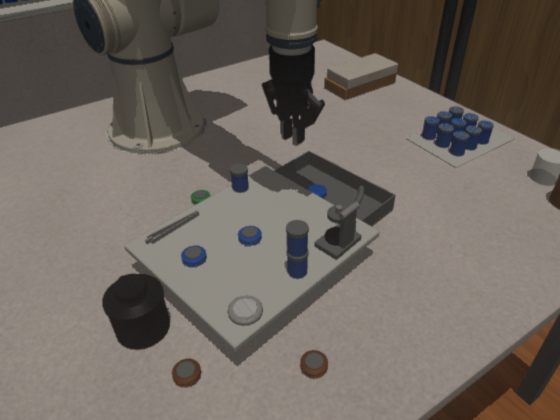

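The first puck is in the tray at about (317,190) and nothing else has moved. The other two get the same sweep.

```bash
python3 - <<'E'
from h import *
sweep(1,-48)
p=cams.camera('scene');save(p,'s2.png')
sweep(-27.5,-142)
manip.line_to(W(-27,100,230),rate=250)
p=cams.camera('top');save(p,'t3.png')
p=cams.camera('scene');save(p,'s3.png')
E
```

```text
down [574.70313212 -93.02844472  64.69685125] [0.52934746 0.42769352 0.30140642]
end [535.20819244 118.99657615  63.9631426 ] [ 0.85808201 -0.85702609  0.09902299]
12.7917
down [ 563.65803101 -190.74871048   64.69749181] [-0.15286335  0.83534184 -0.40844231]
end [507.14370525 114.03395605  63.98351328] [-0.79552191  0.12742488  0.07494204]
19.0583
```

View pics/s3.png

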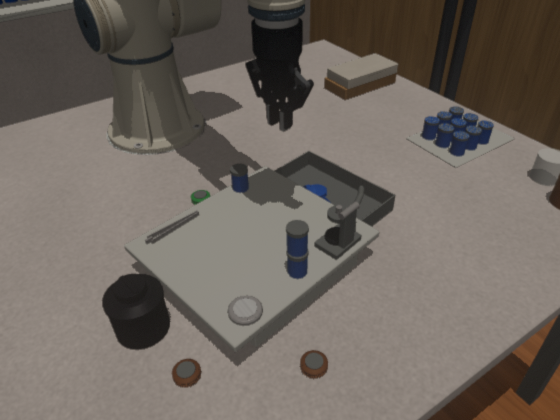

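The shelf is clear and the bystanders look unmoved, but only some of the blue shows in the tray. I'll move the arm aside and look from above.

```bash
python3 - <<'E'
from h import *
manip.line_to(W(-27,0,260),rate=250)
manip.line_to(W(-60,-200,260),rate=250)
p=cams.camera('top');cv2.imwrite('pics/t4.png',cv2.convertScaleAbs(cv2.resize(p['pixels'][110:310,160:440,::-1],None,fx=2.8,fy=2.8,interpolation=cv2.INTER_CUBIC),alpha=1.5))
print(manip.get_time(),[(np.round(r['xy']),round(r['score'],2),ray(p,r['xy'],15)) for r in cams.search_frame('puck1',p)])
E
```

```text
21.1917 [(array([389., 150.]), 0.82, array([ 708.4, -239.6,   15. ])), (array([227., 251.]), 0.66, array([483.8, 134.2,  15. ])), (array([225., 225.]), 0.58, array([543.7, 138.9,  15. ])), (array([307., 315.]), 0.55, array([341.3, -40.8,  15. ])), (array([210., 256.]), 0.48, array([475.2, 171.8,  15. ])), (array([323., 114.]), 0.48, array([798.8, -90.2,  15. ]))]
```

View pics/t4.png

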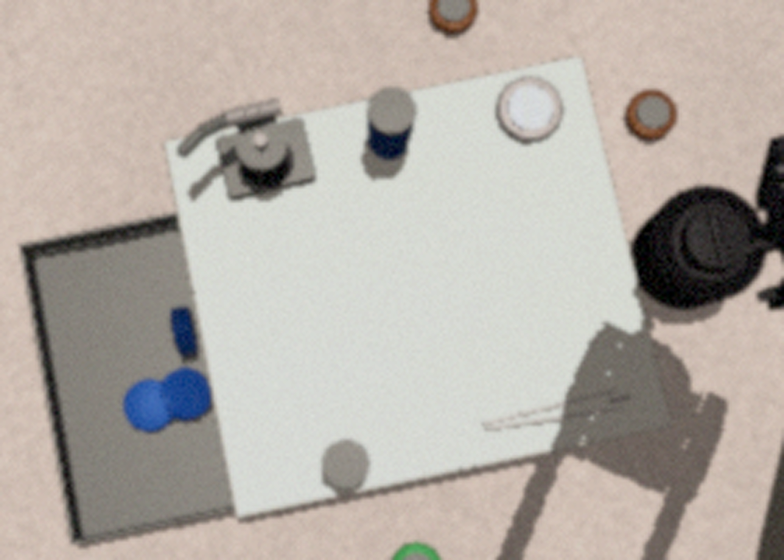

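The picture shows all three pucks in the tray: two lie flat at about (151,405) and (186,394) in the crop, and one stands on edge by the wall at (184,332), with its centre below the rim. The bystanders are unmoved.

```bash
python3 -c "
from h import *
manip.wait(1.5);print(manip.job_done())"
```

```text
the job is handed in; nothing more can be done
None
```

I swept all three crushed canisters off the shelf end into the scrap tray and handed the job in at about 23 s; the last pictures show them inside the tray, one standing on edge against its wall, and the bystanders where they stood, but no verdict was returned.

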